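# Hold the lathe's jog lever in the green

### The job

Pull the lathe's control drawer at least 14 cm out of its grey cabinet, then press the spring-loaded black ball lever inside it down until its needle stands in the green part of the scale, and hold it there steadily for two seconds or more, never pressing on into the red. Finish while the gripper is still holding the lever down in the green with the drawer open: do not let go. Leave the turned pieces and the glue bottle beside the cabinet where they are.

Things in the scene. Friction and masses are not known exactly. Their poses are not given: they have to be found in the camera images.
- cab_front (a point): Grey steel cabinet fixed to the bench, 240 (x) x 280 (y) x 140 mm high, one blue-fronted drawer. Point: middle of its front face when shut, 130 mm above the bench; it stays with the cabinet. Its -x axis points out of the drawer front, the way the drawer opens (towards the robot, within 0.25 rad). The drawer front's top is 128 mm above the bench, the drawer's side walls 108 mm.
- drawer (a joint): How far the drawer is out, in m: 0 shut, 0.165 at its stop. It runs along the cabinet's -x axis with about 2 N of friction and stays where it is left. It may start up to 20 mm ajar.
- drawer_handle (a point): Middle of the drawer's steel bar handle, which moves with the drawer: a round horizontal bar, 12 mm thick, 120 mm long along the cabinet's y axis, its axis 50 mm in front of the drawer front and 101 mm above the bench (39 mm below the cabinet's top). A 10 mm thick post joins it to the front 55 mm to each side of the middle. It can be pinched or hooked from above.
- jog (a joint): Angle of the spring-loaded lever in the drawer, in rad: 0 at rest (up), 0.65 at its lower stop; grows as the ball is pressed down. Scale: white below 0.26, green 0.26 to 0.44, red above 0.44. A spring returns it: straight down on the ball it takes about 4 N to start, 7 N in the middle of the green, 10 N at the stop.
- jog_pivot (a point): Lever's pivot, on a stand in the drawer, 63 mm above the bench; moves with the drawer. Its pin runs along the cabinet's x axis. From it the arm points to the cabinet's -y side, 100 mm to the ball's centre, 0.30 rad above level at rest and level at 0.30. It is 70 mm behind the drawer's front face and 50 mm to +y of its middle.
- jog_needle (a point): Tip of the lever's black needle, 52 mm from the pivot, 113 to 115 mm above the bench. It moves towards the cabinet's -y as the lever goes down, over a level scale strip just behind it (on +x), read from above: white, then green, then red. Seen from above the tip is 15 mm on the +y side of the pivot at rest, 2 mm +y to 7 mm -y in the green.
- jog_ball: Black ball at the end of the lever, 40 mm in diameter. Origin: its centre, 93 mm above the bench at rest, 58 mm in the middle of the green (0.35 rad), where it has gone 34.5 mm down and 4 mm towards the cabinet's -y; in line with the pivot along the drawer's slide. Its axes tilt with the lever. Push it down from above; with the drawer 0.14 m out it stands clear of the cabinet.
- bowl_mid (a point): Bystander: pale turned wooden bowl, 110 mm across, 50 mm high; point at its middle, half-way up. Leave it.
- glue_mid (a point): Bystander: white glue bottle with an orange cap, 50 mm across, 130 mm high; point at its centre. Leave it.
- blank_mid (a point): Bystander: dark round bowl blank, 100 mm across, 45 mm high; point at its centre. Leave it.
- finial_mid (a point): Bystander: small turned wooden finial standing upright, 48 mm across, 102 mm high; point at its axis, half-way up. Leave it.

How it is judged:
By the outcome, as a careful person would: the job done as asked, in the order asked, and still so for the second after the job is handed in, while the arm keeps its last pose, push and grip.
It also fails if it takes over 48 s, if anything falls off the work surface, if the arm or the gripper's body presses on something with over 40 N, if the wrist force passes 120 N, or if a joint passes its speed limit or range.

### The arm

A 7-joint arm with a two-finger parallel gripper is mounted at the origin on the work surface. World frame = base frame: x ahead of the robot, y to its left, z up, the work surface at z = 0. Lengths are in m, angles in rad, forces in N, time in s.
With the tool pointing down it reaches from about 0.4 to 0.925 m from the base axis. Payload 5.6 kg.
Tool frame: the origin (TCP) lies on the centre line of the jaws, within the pads' length; the fingertips stand 17 mm ahead of it and the grasp point (between the pads) lies 2 mm behind it (arm.finger_overhang is the distance from the TCP to the fingertips, in m); x points along the fingers, z is the direction in which the jaws open and shut, and the axes are right-handed (so a half turn about x gives the same grasp; the last joint's range is limited). The gripper opens to 85 mm and grips with 20 to 120 N. Pads are 22 mm wide; open, the fingers measure 114 mm over their backs; the gripper's body (76 mm by 85 mm) begins 54 mm behind the grasp point. The pads swing forward as they close: fully open they stand 13 mm farther back than shut.
Start: joints at [-1.197, 0.468, -0.012, 1.603, 0.006, 1.071, -0.056], TCP at [0.263, 0.594, 0.248] pointing down, gripper open.
Joint ranges: [-2.53, 2.53], [-0.31, 2.02], [-1.57, 1.55], [0.28, 2.44], [-1.29, 4.43], [0.15, 1.84], [-2.92, 2.92]. Speed limits (rad/s): [2.57, 2.57, 3.14, 3.14, 3.14, 3.14, 3.14].

### API

Orientations are given as a 3x3 rotation matrix whose columns are the frame's x, y, z axes.
In Python, from workcell import arm, optics, spotter gives the robot as it stands. The module is installed in compiled form; this text tells all that it offers.
- The arm moves only by the tool arm_command, never from a script. Its argument "targets" is a list of rows, each an object of numbers: "dx", "dy", "dz": the shift along the world's x, y, z in mm; "roll": the turn about the world's z in degrees. In form: [{"dx": .., "dy": .., "dz": .., "roll": ..}, ...]. A call has 1 to 10 rows; each row shifts and turns the commanded pose from where the row before left it; what a row does not reach is not made up. A row lasts 1/8 s, in which the tool goes at most 62.5 mm and 10.7 degrees, less where a joint would pass 70% of its speed; a pose out of reach is approached as far as the arm can. A call with a gripper value outside its range is refused whole. "claw" is the finger opening in mm, from 0 to 85.4, set as the call begins (left out, the last holds). The fingers move at their own pace and stop on an object; the grip force is fixed at half the most. Time passes only in rows, so rows that do not move let the fingers close. It gives the time, the measured TCP pose, the force and the opening at its end, in the units of the state.
- arm.read_state(): the state, without advancing time (a new reading comes with each control period).
- optics.read_camera(name): name is "side" or "top"; returns a dict with "image" (420x560x3 uint8, red, green, blue), "fx", "fy", "cx", "cy" (pixels), "cam_to_world" (4x4, takes a point from camera to world coordinates). Camera axes: x right, y down, z forward; pixel columns grow to the right and rows downward; lengths in m; the calibration is good to about 2 mm. A picture is of the moment at which its call begins. There is no depth.
- arm.sign_off(): hands the job in, once; it reports no verdict.
Trained networks look in a picture, given as the dict that the camera call returned (one of the last four; its "shot" number tells which), for a name from the list of things; names that differ only in an ending like _2 or _b are one class to them, and where a whole thing is asked for, a point or a joint stands for the part that bears it (a point fixed in the world has none). Each returns a list of dicts, best first, with "p" (0 to 1); they miss things now and then, are a little off and sometimes report something else, mostly with a low value. They report only what shows in the picture. A call takes as long as a camera call.
- spotter.silhouettes(label, picture): "region" (420x560 bool, what is visible of it) and "uv" ([column, row] in pixels, amid what is visible of it).
The state is a dict: "time": time; "joints": joint angles; "joint_vel": joint speeds; "effort": joint torques, N m; "position": TCP position; "tool_rot": TCP orientation; "contact_force": force on the tool from outside, world axes, zero at the start; "moment": the same for the moment, N m; "grip_width": finger opening in m.
Only numpy, scipy, OpenCV 4.12 (cv2) and the standard library are available. Lean on these libraries where they do the work, as an engineer would, in place of code of your own. Each camera call takes 0.05 s, during which the arm holds its last target.

## Working session

There is one attempt and no reset: what is moved stays moved. The work goes in short steps, Python scripts to look and compute and a tool call to move; the robot and the scene stay as the last step left them, time stands still between calls to the robot, and variables do not carry over. Pictures are saved under pics/ and viewed, and the job is handed in when it is done.

Besides the shell and the picture viewer there is one more tool, called after "Call:" as name([rows], argument=value, ...), one row to a line, values as JSON. arm_command: Moves the arm, as the interface text tells. Its arguments: {"type":"object","properties":{"targets":{"type":"array"},"claw":{"type":"number"}},"required":["targets"]}

```bash
mkdir -p pics; cat > h.py <<'E'
import numpy as np, cv2
from workcell import arm, optics, spotter
def snap(n,f):
    p=optics.read_camera(n); cv2.imwrite('pics/'+f,p['image'][:,:,::-1]); return p
def ray(p,u,v):
    M=np.array(p['cam_to_world']); d=np.array([(u-p['cx'])/p['fx'],(v-p['cy'])/p['fy'],1.]); return M[:3,3],M[:3,:3]@d
def at_z(p,u,v,z):
    o,d=ray(p,u,v); return o+d*(z-o[2])/d[2]
def proj(p,X):
    M=np.linalg.inv(np.array(p['cam_to_world'])); c=M[:3,:3]@np.array(X)+M[:3,3]; return np.array([p['fx']*c[0]/c[2]+p['cx'],p['fy']*c[1]/c[2]+p['cy']])
def tri(p,a,q,b):
    o1,d1=ray(p,*a);o2,d2=ray(q,*b);d1=d1/np.linalg.norm(d1);d2=d2/np.linalg.norm(d2)
    s=np.linalg.lstsq(np.c_[d1,-d2],o2-o1,rcond=None)[0];return (o1+d1*s[0]+o2+d2*s[1])/2, np.linalg.norm(o1+d1*s[0]-o2-d2*s[1])
E
python3 - <<'E'
from h import *
s=arm.read_state(); print(s['time'],np.round(s['position'],4),np.round(s['tool_rot'],3).tolist(),s['contact_force'],s['grip_width'],arm.finger_overhang)
t=snap('top','t0.png'); d=snap('side','s0.png')
for p,n in((t,'top'),(d,'side')):
    print(n,np.round(p['cam_to_world'],3).tolist(),p['fx'])
    for l in['drawer_handle','drawer','jog_ball','jog','cab_front','bowl_mid','glue_mid','blank_mid','finial_mid']:
        try:
            for r in spotter.silhouettes(l,p)[:2]: print(l,round(r['p'],2),np.round(r['uv'],1),r['region'].sum(), at_z(p,*r['uv'],.101).round(3))
        except Exception as e: print(l,e)
E
```

```text
0.0 [0.263  0.5938 0.2473] [[-0.001, -0.914, 0.405], [-0.002, 0.405, 0.914], [-1.0, -0.0, -0.002]] [0.14318382 0.58941885 0.2060366 ] 0.08545660818755318 0.017
top [[0.018, -0.995, 0.097, 0.527], [-1.0, -0.02, -0.02, 0.03], [0.022, -0.096, -0.995, 0.935], [0.0, 0.0, 0.0, 1.0]] 397.79158577269453
drawer_handle 0.89 [289.7 185.3] 2842 [ 0.663 -0.018  0.101]
drawer_handle 0.3 [169.8 195.5] 1878 [0.636 0.234 0.101]
drawer 0.83 [287.2 186.5] 2858 [ 0.661 -0.012  0.101]
cab_front 0.61 [292.5 131.5] 17322 [ 0.78  -0.022  0.101]
bowl_mid 0.9 [172.6 197.2] 1809 [0.633 0.228 0.101]
glue_mid 0.71 [399.6 212. ] 642 [ 0.611 -0.252  0.101]
blank_mid 0.89 [381.9 277.1] 1760 [ 0.474 -0.213  0.101]
finial_mid 0.95 [170.1 254.6] 410 [0.513 0.228 0.101]
side [[-0.905, -0.277, 0.323, 0.342], [-0.426, 0.593, -0.684, 0.599], [-0.002, -0.756, -0.654, 0.651], [0.0, 0.0, 0.0, 1.0]] 392.75607112763345
drawer_handle 0.59 [271.  204.7] 3569 [0.653 0.023 0.101]
drawer 0.87 [269.4 204.1] 3641 [0.657 0.022 0.101]
drawer 0.17 [237.5 211.2] 4 [0.708 0.072 0.101]
cab_front 0.67 [229.4 190.2] 14127 [0.762 0.017 0.101]
cab_front 0.65 [380.4 192. ] 1258 [ 0.449 -0.122  0.101]
bowl_mid 0.75 [224.2 300. ] 2358 [0.611 0.28  0.101]
glue_mid 0.55 [334.8 158. ] 754 [ 0.59  -0.209  0.101]
glue_mid 0.3 [272.5 204.4] 3494 [0.651 0.02  0.101]
blank_mid 0.84 [379.4 190.7] 1250 [ 0.453 -0.125  0.101]
blank_mid 0.28 [238.  207.4] 11 [0.713 0.061 0.101]
finial_mid 0.57 [284.  331.8] 916 [0.493 0.291 0.101]
finial_mid 0.31 [267.7 206.9] 3524 [0.656 0.032 0.101]
```

View pics/t0.png

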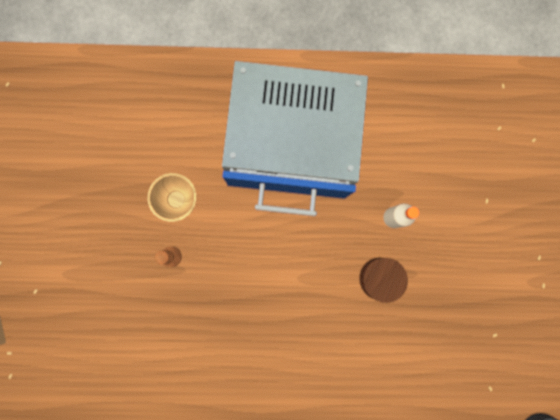

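View pics/s0.png

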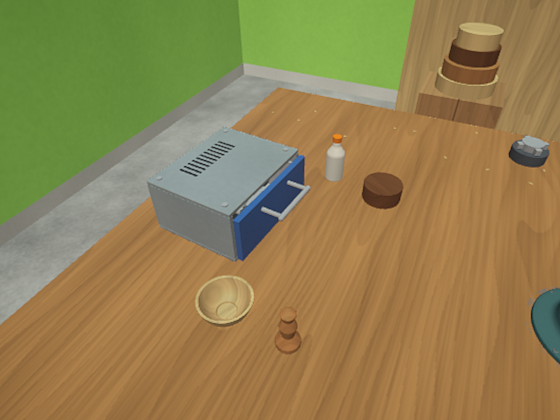

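The top view shows the cabinet with its front edge running from (223,168) to (358,181). The handle bar runs from about (256,208) to (316,213), and the drawer is slightly ajar. In the side view the bar runs from (280,215) to (308,189).

```bash
python3 - <<'E'
from h import *
t=snap('top','t1.png');d=optics.read_camera('side')
im=t['image']; cv2.imwrite('pics/t1z.png',cv2.resize(im[150:230,210:370,::-1],None,fx=5,fy=5,interpolation=cv2.INTER_CUBIC))
C=np.array([at_z(t,*c,.14)[:2] for c in[(236,62),(367,76),(358,181),(223,168)]])
print(C.round(4))
a=C[0]-C[3]; b=C[1]-C[2]; c=C[3]-C[2]; e=C[0]-C[1]
for v in(a,b): print('yaw x',np.arctan2(v[1],v[0]),np.linalg.norm(v))
for v in(c,e): print('yaw y',np.arctan2(-v[0],v[1]),np.linalg.norm(v))
H=[at_z(t,*q,.101) for q in((256,208),(316,213))]; print(H,np.mean(H,0)); v=H[0]-H[1];print(np.arctan2(-v[0],v[1]),np.linalg.norm(v))
print(tri(t,(256,208),d,(281,216)),tri(t,(316,213),d,(308,189)))
E
```

```text
[[ 0.9137  0.1001]
 [ 0.8911 -0.1735]
 [ 0.6689 -0.1542]
 [ 0.6895  0.1202]]
yaw x -0.08934288032900035 0.22515188435176886
yaw x -0.08671543020369596 0.22310390639957525
yaw y -0.07491616895361616 0.275168701834108
yaw y -0.0823465763853831 0.2745605927927418
[array([0.61350445, 0.05268167, 0.101     ]), array([ 0.60549107, -0.07406256,  0.101     ])] [ 0.60949776 -0.01069044  0.101     ]
-0.06314076069264526 0.1269972980865967
(array([0.61349912, 0.05275777, 0.10718001]), np.float64(0.001351623558837326)) (array([ 0.6066489 , -0.07531171,  0.09052065]), np.float64(0.0003666309513462708))
```

View pics/t1z.png

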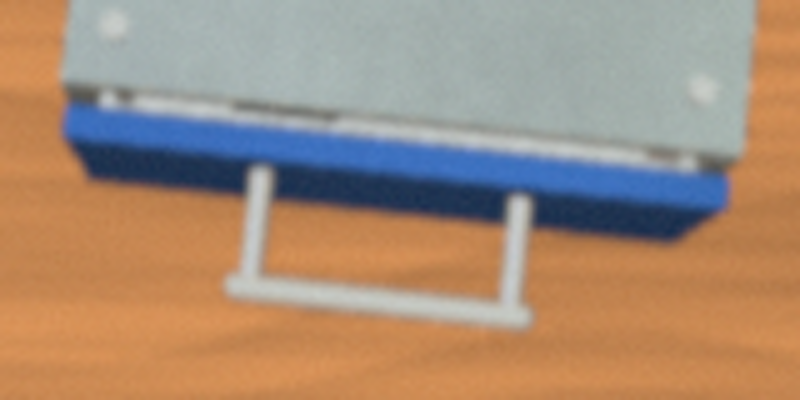

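Call:
arm_command([
  {"dx": 17, "dy": -30, "dz": 0, "roll": -3.5},
  {"dx": 17, "dy": -30, "dz": 0, "roll": -3.5},
  {"dx": 17, "dy": -30, "dz": 0, "roll": -3.5},
  {"dx": 17, "dy": -30, "dz": 0, "roll": -3.5},
  {"dx": 17, "dy": -30, "dz": 0, "roll": -3.5},
  {"dx": 17, "dy": -30, "dz": 0, "roll": -3.5},
  {"dx": 17, "dy": -30, "dz": 0, "roll": -3.5},
  {"dx": 17, "dy": -30, "dz": 0, "roll": -3.5},
  {"dx": 17, "dy": -30, "dz": 0, "roll": -3.5},
  {"dx": 17, "dy": -30, "dz": 0, "roll": -3.5},
], claw=50)

```text
time: 2.35
position: [0.4341, 0.2923, 0.2484]
tool_rot: [[0.0, -0.513, 0.858], [0.0, 0.858, 0.513], [-1.0, 0.0, 0.0]]
contact_force: [0.4, 0.4, -0.3]
grip_width: 0.0502
```

Call:
arm_command([
  {"dx": 17, "dy": -30, "dz": 0, "roll": -3.5},
  {"dx": 17, "dy": -30, "dz": 0, "roll": -3.5},
  {"dx": 17, "dy": -30, "dz": 0, "roll": -3.5},
  {"dx": 17, "dy": -30, "dz": 0, "roll": -3.5},
  {"dx": 17, "dy": -30, "dz": 0, "roll": -3.5},
  {"dx": 17, "dy": -30, "dz": 0, "roll": -3.5},
  {"dx": 17, "dy": -30, "dz": 0, "roll": -3.5},
  {"dx": 17, "dy": -30, "dz": 0, "roll": -3.5},
  {"dx": 17, "dy": -30, "dz": 0, "roll": -3.5},
  {"dx": 17, "dy": -30, "dz": 0, "roll": -3.5},
])

```text
time: 3.6
position: [0.6035, -0.0078, 0.2484]
tool_rot: [[0.0, 0.072, 0.997], [0.0, 0.997, -0.072], [-1.0, 0.0, 0.0]]
contact_force: [0.9, 0.3, -0.4]
grip_width: 0.0503
```

Call:
arm_command([
  {"dx": 7, "dy": -5, "dz": -28, "roll": -0.9},
  {"dx": 0, "dy": 0, "dz": 0, "roll": 0},
  {"dx": 0, "dy": 0, "dz": 0, "roll": 0},
])

```text
time: 3.98
position: [0.6101, -0.0106, 0.2208]
tool_rot: [[0.0, 0.083, 0.997], [0.0, 0.997, -0.083], [-1.0, 0.0, 0.0]]
contact_force: [-0.3, -0.8, 0.2]
grip_width: 0.0499
```

Call:
arm_command([
  {"dx": 0, "dy": 0, "dz": -20, "roll": 0},
  {"dx": 0, "dy": 0, "dz": -25, "roll": 0},
  {"dx": 0, "dy": 0, "dz": -25, "roll": 0},
  {"dx": 0, "dy": 0, "dz": -25, "roll": 0},
  {"dx": 0, "dy": 0, "dz": -15, "roll": 0},
  {"dx": 0, "dy": 0, "dz": -11, "roll": 0},
  {"dx": 0, "dy": 0, "dz": 0, "roll": 0},
])

```text
time: 4.85
position: [0.6103, -0.0106, 0.0991]
tool_rot: [[-0.0, 0.083, 0.997], [-0.0, 0.997, -0.083], [-1.0, -0.0, -0.0]]
contact_force: [0.9, 0.4, 0.0]
grip_width: 0.0503
```

```bash
python3 - <<'E'
from h import *
s=arm.read_state();print(s['time'],s['position'],s['contact_force'])
d=snap('side','s2.png');cv2.imwrite('pics/s2z.png',cv2.resize(d['image'][100:270,180:380,::-1],None,fx=3.5,fy=3.5,interpolation=cv2.INTER_CUBIC))
E
```

```text
4.85 [ 0.61027575 -0.01056953  0.09913655] [0.90215659 0.35286464 0.04741656]
```

View pics/s2z.png

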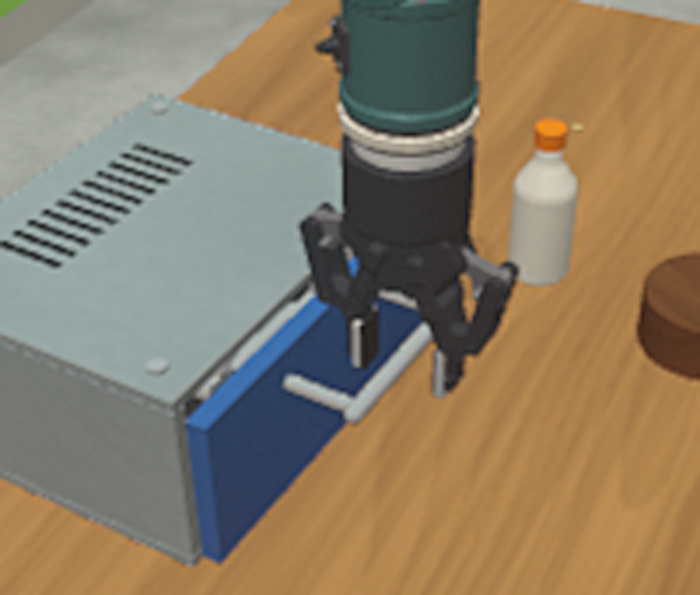

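The fingers straddle the bar, one on each side, and touch nothing. Closing now.

Call:
arm_command([
  {"dx": 0, "dy": 0, "dz": 0, "roll": 0},
  {"dx": 0, "dy": 0, "dz": 0, "roll": 0},
  {"dx": 0, "dy": 0, "dz": 0, "roll": 0},
  {"dx": 0, "dy": 0, "dz": 0, "roll": 0},
], claw=8)

```text
time: 5.4
position: [0.6104, -0.0106, 0.0999]
tool_rot: [[0.001, 0.083, 0.997], [0.0, 0.997, -0.083], [-1.0, 0.0, 0.001]]
contact_force: [-2.1, 0.4, 6.3]
grip_width: 0.0101
```

Call:
arm_command([
  {"dx": -5, "dy": 0.4, "dz": 0, "roll": 0},
  {"dx": -12, "dy": 1, "dz": 0, "roll": 0},
  {"dx": -12, "dy": 1, "dz": 0, "roll": 0},
  {"dx": -12, "dy": 1, "dz": 0, "roll": 0},
  {"dx": -12, "dy": 1, "dz": 0, "roll": 0},
  {"dx": -12, "dy": 1, "dz": 0, "roll": 0},
])

```text
time: 6.15
position: [0.545, -0.0048, 0.0999]
tool_rot: [[0.002, 0.083, 0.997], [0.001, 0.997, -0.083], [-1.0, 0.001, 0.002]]
contact_force: [1.8, 0.9, 5.2]
grip_width: 0.0098
```

Call:
arm_command([
  {"dx": -12, "dy": 1, "dz": 0, "roll": 0},
  {"dx": -12, "dy": 1, "dz": 0, "roll": 0},
  {"dx": -12, "dy": 1, "dz": 0, "roll": 0},
  {"dx": -12, "dy": 1, "dz": 0, "roll": 0},
  {"dx": -12, "dy": 1, "dz": 0, "roll": 0},
  {"dx": -8, "dy": 0.7, "dz": 0, "roll": 0},
  {"dx": -6, "dy": 0.5, "dz": 0, "roll": 0},
])

```text
time: 7.02
position: [0.4709, 0.0018, 0.0999]
tool_rot: [[0.001, 0.083, 0.997], [0.001, 0.997, -0.083], [-1.0, 0.001, 0.001]]
contact_force: [2.4, 1.6, 6.5]
grip_width: 0.01
```

```bash
python3 - <<'E'
from h import *
s=arm.read_state();print(s['time'],s['position'],s['contact_force'])
d=snap('side','s3.png');t=snap('top','t3.png');cv2.imwrite('pics/t3z.png',cv2.resize(t['image'][140:290,200:390,::-1],None,fx=4,fy=4,interpolation=cv2.INTER_CUBIC))
E
```

```text
7.025 [0.47093445 0.00177494 0.09986744] [2.36238472 1.60739305 6.54238954]
```

View pics/t3z.png

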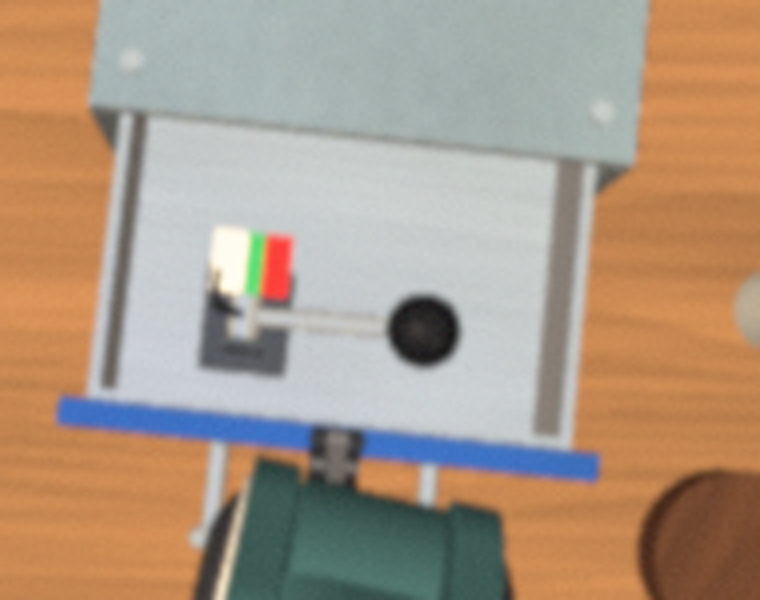

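View pics/s3.png

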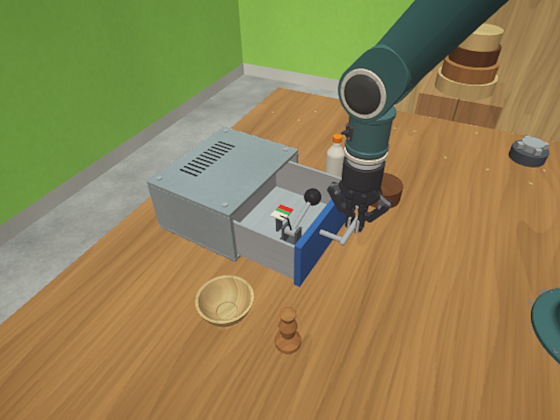

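The drawer is well open. The ball is at zoom (423,330) and the needle is at the white end of the scale. I'll ease further towards the stop and watch the force.

Call:
arm_command([
  {"dx": -3, "dy": 0.25, "dz": 0, "roll": 0},
  {"dx": -3, "dy": 0.25, "dz": 0, "roll": 0},
  {"dx": -3, "dy": 0.25, "dz": 0, "roll": 0},
  {"dx": 0, "dy": 0, "dz": 0, "roll": 0},
])

```text
time: 7.62
position: [0.4617, 0.0026, 0.0998]
tool_rot: [[0.001, 0.083, 0.997], [0.001, 0.997, -0.083], [-1.0, 0.001, 0.0]]
contact_force: [1.1, 2.5, 7.9]
grip_width: 0.0096
```

```bash
python3 - <<'E'
from h import *
s=arm.read_state();print(s['time'],s['position'],s['contact_force'])
d=snap('side','s4.png');t=snap('top','t4.png');cv2.imwrite('pics/t4z.png',cv2.resize(t['image'][140:290,200:390,::-1],None,fx=4,fy=4,interpolation=cv2.INTER_CUBIC))
for l in ('jog_ball','jog'):
  A=spotter.silhouettes(l,t);B=spotter.silhouettes(l,d)
  for r in A[:2]:print('t',l,r['p'],r['uv'],r['region'].sum(),at_z(t,*r['uv'],.093))
  for r in B[:2]:print('s',l,r['p'],r['uv'],r['region'].sum(),at_z(d,*r['uv'],.093))
  if l=='jog_ball' and A and B: print(tri(t,A[0]['uv'],d,B[0]['uv']))
E
```

```text
7.625 [0.46174712 0.00257501 0.0998439 ] [1.13492388 2.5089335  7.88573413]
t jog_ball 0.75 [283.7, 215.6] 10304 [ 0.59930109 -0.00629198  0.093     ]
t jog_ball 0.72 [172.4, 196.4] 1843 [0.63544728 0.2307356  0.093     ]
s jog_ball 0.76 [318.2, 194.9] 227 [ 0.57615534 -0.0619482   0.093     ]
(array([ 0.57760834, -0.00975991,  0.13390302]), np.float64(0.037760393218723695))
t jog 0.95 [296.2, 225.8] 514 [ 0.57811799 -0.03317674  0.093     ]
s jog 0.79 [309.0, 202.4] 398 [ 0.58475148 -0.02850357  0.093     ]
```

View pics/t4z.png

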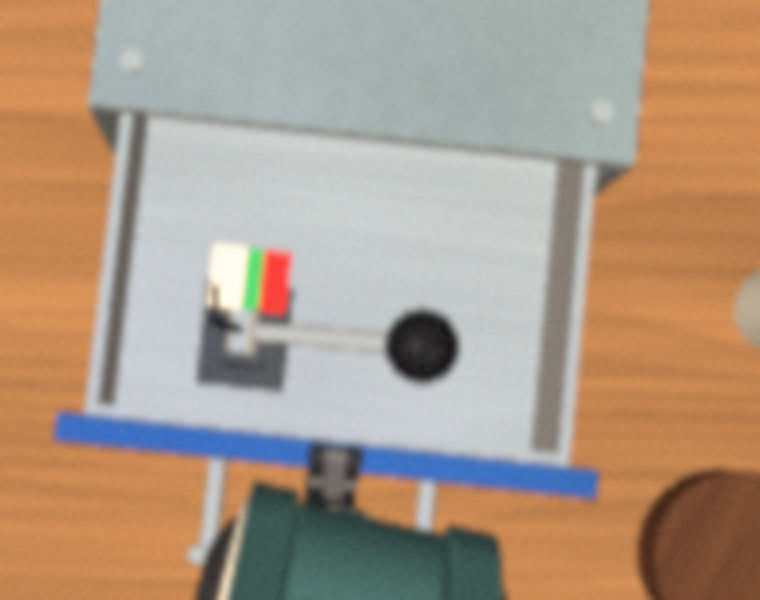

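```bash
python3 - <<'E'
from h import *
t=snap('top','t5.png');d=snap('side','s5.png')
z=lambda x,y:(200+x/4-.375,140+y/4-.375)
print('ball',tri(t,z(422,345),d,(318.2,194.9)),at_z(t,*z(422,345),.093),at_z(d,318.2,194.9,.093))
ux=np.array([np.cos(.083),-np.sin(.083)])
c=(at_z(t,*z(92,106),.14)+at_z(t,*z(630,167),.14))[:2]/2
f=(at_z(t,*z(55,442),.128)+at_z(t,*z(597,500),.128))[:2]/2
h=np.array([.4617,.0026])
print(c,f,'out by front',(c-f)@ux,'by handle', (c-h)@ux-.05)
E
```

```text
ball (array([ 0.57542424, -0.05220274,  0.10061547]), np.float64(0.005136453345133216)) [ 0.57832895 -0.05214799  0.093     ] [ 0.57615534 -0.0619482   0.093     ]
[ 0.68067316 -0.01567863] [ 0.51164856 -0.00120172] out by front 0.16964293460838306 by handle 0.16973472867704814
```

Call:
arm_command([
  {"dx": 0, "dy": 0, "dz": 0, "roll": 0},
  {"dx": 0, "dy": 0, "dz": 0, "roll": 0},
  {"dx": 0, "dy": 0, "dz": 0, "roll": 0},
  {"dx": 0, "dy": 0, "dz": 0, "roll": 0},
], claw=45)

```text
time: 8.52
position: [0.4618, 0.0016, 0.0991]
tool_rot: [[-0.001, 0.083, 0.997], [-0.0, 0.997, -0.083], [-1.0, -0.0, -0.001]]
contact_force: [0.2, 0.2, 0.7]
grip_width: 0.0445
```

Call:
arm_command([
  {"dx": 0, "dy": 0, "dz": 15, "roll": 0},
  {"dx": 0, "dy": 0, "dz": 25, "roll": 0},
  {"dx": 0, "dy": 0, "dz": 30, "roll": 0},
  {"dx": 0, "dy": 0, "dz": 15, "roll": 0},
  {"dx": 0, "dy": 0, "dz": 0, "roll": 0},
])

```text
time: 9.15
position: [0.4628, 0.0019, 0.1854]
tool_rot: [[0.003, 0.083, 0.997], [0.001, 0.997, -0.083], [-1.0, 0.001, 0.002]]
contact_force: [0.1, -0.4, 0.1]
grip_width: 0.0447
```

Call:
arm_command([
  {"dx": 25, "dy": -13, "dz": 0, "roll": 0},
  {"dx": 30, "dy": -15, "dz": 0, "roll": 0},
  {"dx": 30, "dy": -15, "dz": 0, "roll": 0},
  {"dx": 30, "dy": -15, "dz": 0, "roll": 0},
  {"dx": 0, "dy": 0, "dz": 0, "roll": 0},
  {"dx": 0, "dy": 0, "dz": 0, "roll": 0},
], claw=0)

```text
time: 9.9
position: [0.5759, -0.056, 0.183]
tool_rot: [[-0.003, 0.084, 0.997], [0.0, 0.997, -0.084], [-1.0, -0.0, -0.003]]
contact_force: [0.5, 0.6, 0.5]
grip_width: -0.0002
```

```bash
python3 - <<'E'
from h import *
s=arm.read_state();print(s['time'],s['position'],s['contact_force'],s['grip_width'])
d=snap('side','s6.png');t=snap('top','t6.png');cv2.imwrite('pics/t6z.png',cv2.resize(t['image'][140:290,200:390,::-1],None,fx=4,fy=4,interpolation=cv2.INTER_CUBIC))
cv2.imwrite('pics/s6z.png',cv2.resize(d['image'][110:290,220:420,::-1],None,fx=3.3,fy=3.3,interpolation=cv2.INTER_CUBIC))
E
```

```text
9.9 [ 0.5758581  -0.05603527  0.18295137] [0.47642979 0.5700034  0.46745564] -0.00016572390751072908
```

View pics/t6z.png

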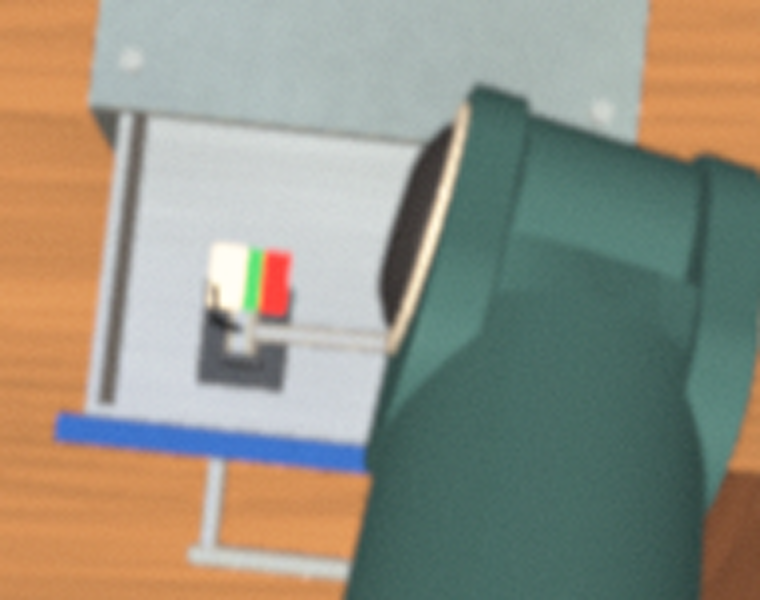

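View pics/s6z.png

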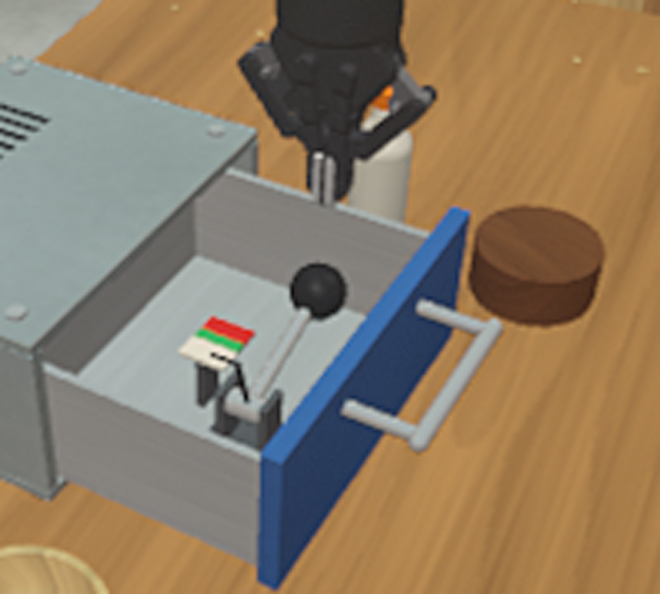

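The needle stays visible at zoom (225,308) and the closed fingertips are above the ball. I'll descend to just above contact, then press gently.

Call:
arm_command([
  {"dx": 1, "dy": 0, "dz": -15, "roll": 0},
  {"dx": 0, "dy": 0, "dz": -20, "roll": 0},
  {"dx": 0, "dy": 0, "dz": -12, "roll": 0},
  {"dx": 0, "dy": 0, "dz": -6, "roll": 0},
  {"dx": 0, "dy": 0, "dz": -5, "roll": 0},
  {"dx": 0, "dy": 0, "dz": 0, "roll": 0},
])

```text
time: 10.75
position: [0.5782, -0.0574, 0.1267]
tool_rot: [[0.0, 0.084, 0.996], [-0.001, 0.996, -0.084], [-1.0, -0.001, 0.0]]
contact_force: [-2.6, -2.6, 4.6]
grip_width: -0.0003
```

Call:
arm_command([
  {"dx": 0, "dy": 0, "dz": -5, "roll": 0},
  {"dx": 0, "dy": 0, "dz": -5, "roll": 0},
  {"dx": 0, "dy": 0, "dz": -5, "roll": 0},
  {"dx": 0, "dy": 0, "dz": 0, "roll": 0},
])

```text
time: 11.25
position: [0.5794, -0.0579, 0.1124]
tool_rot: [[0.003, 0.085, 0.996], [-0.002, 0.996, -0.085], [-1.0, -0.001, 0.003]]
contact_force: [-0.5, -4.3, 6.2]
grip_width: -0.0002
```

```bash
cat > look.py <<'E'
from h import *
import sys
n=sys.argv[1]
s=arm.read_state();print(s['time'],s['position'].round(4) if hasattr(s['position'],'round') else s['position'],s['contact_force'],s['grip_width'])
d=snap('side','s%s.png'%n);t=snap('top','t%s.png'%n)
a=cv2.resize(t['image'][180:240,235:295,::-1],(400,400),interpolation=cv2.INTER_CUBIC)
b=cv2.resize(d['image'][170:250,260:340,::-1],(400,400),interpolation=cv2.INTER_CUBIC)
cv2.imwrite('pics/c%s.png'%n,np.hstack([a,b]))
E
python3 look.py 7
```

```text
11.25 [ 0.5794 -0.0579  0.1124] [-0.51406507 -4.29713633  6.15738515] -0.0001874121428173315
```

View pics/c7.png

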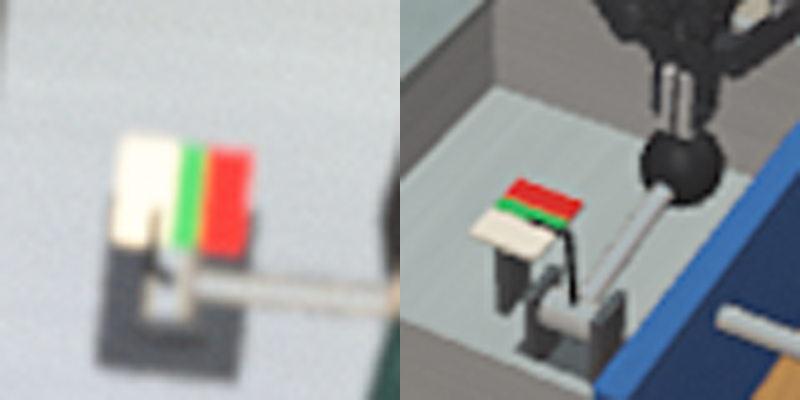

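The needle is still in white, about halfway to green, with the tips centred on the ball. Pressing further.

Call:
arm_command([
  {"dx": 0, "dy": 0, "dz": -4, "roll": 0},
  {"dx": 0, "dy": 0, "dz": -4, "roll": 0},
  {"dx": 0, "dy": 0, "dz": -4, "roll": 0},
  {"dx": 0, "dy": 0, "dz": -2, "roll": 0},
  {"dx": 0, "dy": 0, "dz": 0, "roll": 0},
  {"dx": 0, "dy": 0, "dz": 0, "roll": 0},
])

```text
time: 12.1
position: [0.5797, -0.0585, 0.0989]
tool_rot: [[0.004, 0.085, 0.996], [-0.002, 0.996, -0.085], [-1.0, -0.002, 0.004]]
contact_force: [-1.6, -4.6, 6.4]
grip_width: -0.0004
```

```bash
python3 look.py 8
```

```text
12.1 [ 0.5797 -0.0585  0.0989] [-1.58857563 -4.57830771  6.39976021] -0.0003653525653184185
```

View pics/c8.png

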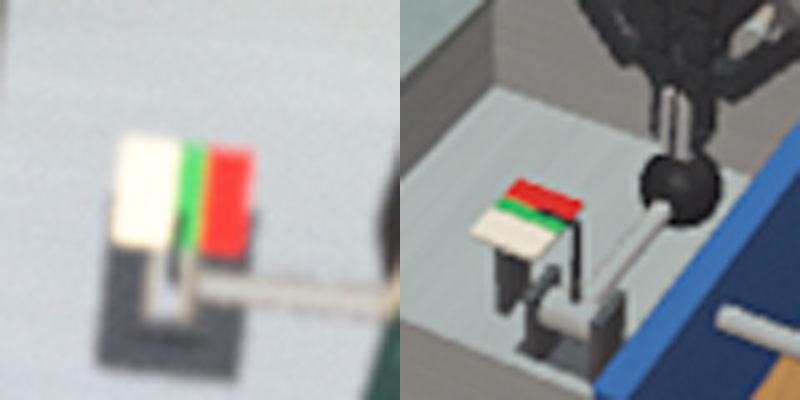

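The needle has entered the green near its white edge. I'll go 3 mm further to centre it.

Call:
arm_command([
  {"dx": 0, "dy": 0, "dz": -2, "roll": 0},
  {"dx": 0, "dy": 0, "dz": -1.5, "roll": 0},
  {"dx": 0, "dy": 0, "dz": 0, "roll": 0},
  {"dx": 0, "dy": 0, "dz": 0, "roll": 0},
])

```text
time: 12.7
position: [0.5798, -0.0586, 0.0954]
tool_rot: [[0.004, 0.085, 0.996], [-0.002, 0.996, -0.085], [-1.0, -0.002, 0.004]]
contact_force: [-1.0, -5.0, 7.8]
grip_width: 0.0003
```

```bash
python3 look.py 9; python3 - <<'E'
import cv2,numpy as np
t=cv2.imread('pics/t9.png');d=cv2.imread('pics/s9.png')
cv2.imwrite('pics/c9b.png',np.hstack([cv2.resize(t[195:225,248:278],(400,400),interpolation=cv2.INTER_CUBIC),cv2.resize(d[195:235,270:310],(400,400),interpolation=cv2.INTER_CUBIC)]))
E
```

```text
12.7 [ 0.5798 -0.0586  0.0954] [-1.00804576 -4.99242129  7.79194771] 0.00027778641256605643
```

View pics/c9b.png

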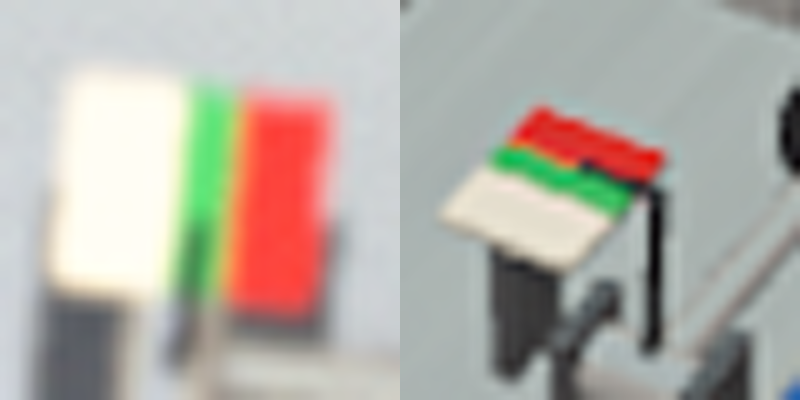

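The top view puts the needle in mid-green: tip at zoom (197,225), with green from 175 to 235. Height (0.0954 m) and force (7.8 N) agree with that, so I'll hold here.

Call:
arm_command([
  {"dz": 0},
  {"dz": 0},
  {"dz": 0},
  {"dz": 0},
  {"dz": 0},
  {"dz": 0},
  {"dz": 0},
  {"dz": 0},
  {"dz": 0},
  {"dz": 0},
])

```text
invalid input
```

Call:
arm_command([
  {"dz": 0},
  {"dz": 0},
  {"dz": 0},
  {"dz": 0},
  {"dz": 0},
  {"dz": 0},
  {"dz": 0},
  {"dz": 0},
  {"dz": 0},
  {"dz": 0},
])

```text
invalid input
```

Call:
arm_command([
  {"dz": 0},
  {"dz": 0},
  {"dz": 0},
  {"dz": 0},
  {"dz": 0},
  {"dz": 0},
])

```text
invalid input
```

```bash
python3 look.py 10
```

```text
12.8 [ 0.5797 -0.0586  0.0954] [-1.18315196 -5.92978157  7.11761547] -1.3184784850526066e-05
```

View pics/c10.png

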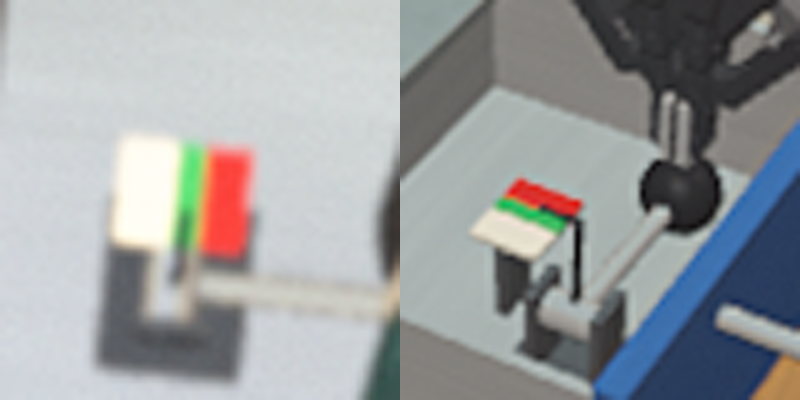

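View pics/t10.png

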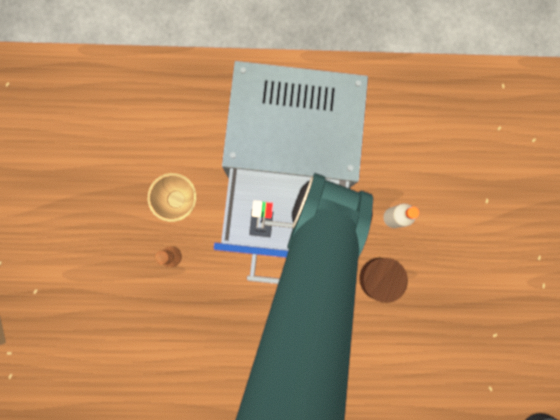

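The short rows were refused, so no time passed. I'll resend them in full form.

Call:
arm_command([
  {"dx": 0, "dy": 0, "dz": 0, "roll": 0},
  {"dx": 0, "dy": 0, "dz": 0, "roll": 0},
  {"dx": 0, "dy": 0, "dz": 0, "roll": 0},
  {"dx": 0, "dy": 0, "dz": 0, "roll": 0},
  {"dx": 0, "dy": 0, "dz": 0, "roll": 0},
  {"dx": 0, "dy": 0, "dz": 0, "roll": 0},
  {"dx": 0, "dy": 0, "dz": 0, "roll": 0},
  {"dx": 0, "dy": 0, "dz": 0, "roll": 0},
  {"dx": 0, "dy": 0, "dz": 0, "roll": 0},
  {"dx": 0, "dy": 0, "dz": 0, "roll": 0},
])

```text
time: 14.15
position: [0.5797, -0.0587, 0.0954]
tool_rot: [[0.004, 0.085, 0.996], [-0.002, 0.996, -0.085], [-1.0, -0.002, 0.004]]
contact_force: [-1.0, -5.5, 7.5]
grip_width: 0.0
```

Call:
arm_command([
  {"dx": 0, "dy": 0, "dz": 0, "roll": 0},
  {"dx": 0, "dy": 0, "dz": 0, "roll": 0},
  {"dx": 0, "dy": 0, "dz": 0, "roll": 0},
  {"dx": 0, "dy": 0, "dz": 0, "roll": 0},
  {"dx": 0, "dy": 0, "dz": 0, "roll": 0},
  {"dx": 0, "dy": 0, "dz": 0, "roll": 0},
  {"dx": 0, "dy": 0, "dz": 0, "roll": 0},
  {"dx": 0, "dy": 0, "dz": 0, "roll": 0},
  {"dx": 0, "dy": 0, "dz": 0, "roll": 0},
  {"dx": 0, "dy": 0, "dz": 0, "roll": 0},
])

```text
time: 15.4
position: [0.5797, -0.0586, 0.0955]
tool_rot: [[0.004, 0.085, 0.996], [-0.002, 0.996, -0.085], [-1.0, -0.002, 0.004]]
contact_force: [-1.3, -5.1, 7.7]
grip_width: -0.0005
```

Call:
arm_command([
  {"dx": 0, "dy": 0, "dz": 0, "roll": 0},
  {"dx": 0, "dy": 0, "dz": 0, "roll": 0},
  {"dx": 0, "dy": 0, "dz": 0, "roll": 0},
  {"dx": 0, "dy": 0, "dz": 0, "roll": 0},
  {"dx": 0, "dy": 0, "dz": 0, "roll": 0},
  {"dx": 0, "dy": 0, "dz": 0, "roll": 0},
])

```text
time: 16.15
position: [0.5797, -0.0586, 0.0955]
tool_rot: [[0.004, 0.085, 0.996], [-0.002, 0.996, -0.085], [-1.0, -0.002, 0.004]]
contact_force: [-1.3, -5.9, 7.1]
grip_width: 0.0001
```

```bash
python3 look.py 11
```

```text
16.15 [ 0.5797 -0.0586  0.0955] [-1.30991582 -5.86463616  7.07659954] 0.00011503858401274927
```

View pics/c11.png

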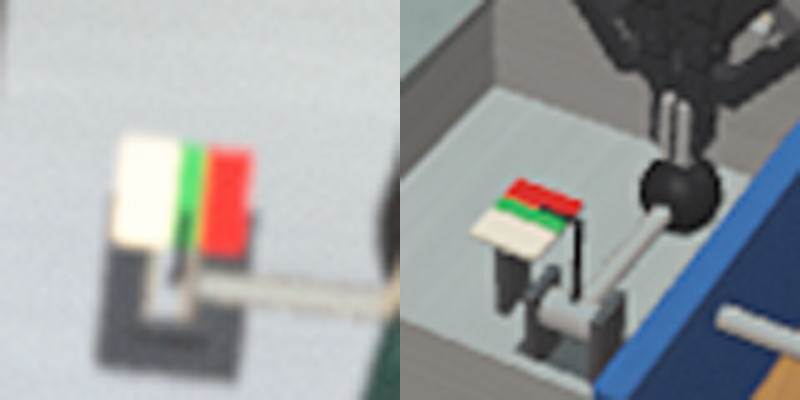

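```bash
python3 -c "
from workcell import arm
print(arm.sign_off())"
```

```text
the job is handed in; nothing more can be done
None
```

The drawer is open past 14 cm, and the gripper is holding the ball lever down with its needle in the green. I handed the job in at about 16 s of the 48 s allowed.

- **Drawer:** I pinched the handle and pulled it 149 mm further than it started. The pictures put it about 165–170 mm out; since the stop is at 165 mm, they read slightly high. It stayed there after I let go of the handle.
- **Lever:** I pressed the ball down with closed fingertips until the needle stood near mid-green in the top view, and it never showed in the red there. In the side view its tip appears against the red edge, which I took to be the slanted viewing angle.
- **Hold:** I held it for about 3.4 s. The fingers' height stayed at 95.4–95.5 mm and the downward force at 7–8 N, matching the 7 N expected in mid-green. A steady sideways force of about 5–6 N was also there, with no slip.
- **Other checks:** In a full top view during the hold, the bowl, finial, glue bottle and blank stood where they started. One set of hold commands was refused for its format; nothing moved and no time passed, so I resent it.

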